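# Hold a desk screen against its sprung stop for fastening

## Task

Take the taller of the two white screens out of the wooden parking stand and lower it upright into the slot of the metal foot, clear of the sprung pad, until its bottom edge stands on the slot's floor; then slide it along the slot against the black pad on the end post and keep pressing with a steady push of about 10 newtons (it must never reach 20), so that a colleague can tighten the clamp screws. Finish while still holding the screen pressed like that: do not let go. Leave the shorter screen and the rack of sample tubes undisturbed.

Things in the scene. Friction and masses are not known exactly. Their poses are not given: they have to be found in the camera images.
- screen: The taller screen: white plastic panel 160 long (x) x 10 thick (y) x 120 high (z) mm, about 0.2 kg, loose. Origin: centre of its bottom edge, z up. Both ends and faces are alike: either end may lead. Starts standing in one of the stand's two slots, its bottom 10 mm above the table.
- short_screen: The shorter screen, to be left alone: white panel 130 long (x) x 10 thick (y) x 70 high (z) mm, standing in the stand's other slot. Origin: centre of its bottom edge.
- stand: Wooden parking stand, fixed: base 200 (x) x 125 (y) x 10 high mm; two open-ended slots along its x, centred at y = +40 and -40 mm, each 14 mm wide between rails that rise to 35 mm above the table; slot floors 10 mm above the table. Origin: centre of its underside.
- foot: Metal foot, fixed: base 74 mm wide with a slot along its x. Origin: on the table, under the slot's centre line; +x points along the slot to the end post, z up. Grey end post: x = 125 to 145 mm, 60 wide, up to 135 mm above the table, carrying the sprung pad. Two small black clamp screws on the +y side, below 35 mm.
- slot (a point): Point on the slot's floor, 10 mm above the foot's origin; axes as the foot's. The slot is open at the top, 12 mm wide, with parallel walls 24 mm high and flared lips above them up to 34 mm over this floor (mouth about 28 mm wide). It runs from x = -140 mm (open end) to the end post.
- pad: Black pad on a spring over the slot: 10 (x) x 34 x 60 high mm. Origin: centre of its face towards the open end; axes as the foot's. At rest it is at x = 85, y = 0, z = 85 mm in the foot's frame. Slides only along +x towards the post, 1 N per mm from zero (10 mm in = 10 N), hard stop at 25 mm. The screen meets it with its origin at foot x = 5 mm, and presses 10 N at x = 15 mm.
- tubes: White foam rack of red-capped sample tubes, loose, to be left alone: 120 (x) x 66 (y) mm, 107 mm high in all. Origin: centre of its underside. Stands between the stand and the foot.

How it is judged (in metres and radians):
On the way, in this order (a step that is already met when the one before it is completed fails the run):
1. the taller screen is lifted clear of the stand (height (world z) of screen above 0.045 m), for 0.1 s.
2. the taller screen stands upright on the slot's floor, not yet touching the pad (z of screen in the frame of foot between 0.007 and 0.013 m and y of screen in the frame of foot between -0.003 and 0.003 m and angle between the x axis of screen and the x axis of foot, either way round below 0.05 rad and angle between screen's own z axis and vertical below 0.05 rad and x of screen in the frame of foot above -0.075 m and contact force between screen and pad below 0.5 N), for 0.2 s.
At the end, for the whole second after the job is handed in: For the last second the fingers still hold or push the taller screen, at rest, upright and in line with the slot (0.05 rad, 3 mm), bottom within 3 mm of the slot's floor, pressing the pad with 6 to 14 N; shorter screen and tube rack within 20 mm of their starts (z of screen in the frame of foot between 0.007 and 0.013 m and y of screen in the frame of foot between -0.003 and 0.003 m and angle between the x axis of screen and the x axis of foot, either way round below 0.05 rad and angle between screen's own z axis and vertical below 0.05 rad and contact force between screen and pad between 6 and 14 N and x of screen in the frame of foot between 0.006 and 0.025 m and contact force between the fingers and screen above 3 N and linear speed of screen below 0.01 m/s and distance of each of short_screen, tubes from where it was at the start of the episode below 0.02 m); the arm keeps its last pose, push and grip.
It fails at once if the screen presses the pad with 20 N or more (contact force between screen and pad above 20 N).
It fails at once if the shorter screen is disturbed (moved over 20 mm or tipped) (distance of short_screen from where it was at the start of the episode above 0.02 m or angle between short_screen's own z axis and vertical above 0.3 rad).
It fails at once if the tube rack is disturbed (moved over 20 mm or tipped) (distance of tubes from where it was at the start of the episode above 0.02 m or angle between tubes's own z axis and vertical above 0.2 rad).
It also fails if it takes over 54 s, if anything falls off the work surface, if the arm or the gripper's body presses on something with over 40 N, if the wrist force passes 120 N, or if a joint passes its speed limit or range.

## Robot

A 7-joint arm with a two-finger parallel gripper is mounted at the origin on the work surface. World frame = base frame: x ahead of the robot, y to its left, z up, the work surface at z = 0. Lengths are in mm, angles in rad, forces in N, time in s.
With the tool pointing down it reaches from about 400 to 925 mm from the base axis. Payload 5.6 kg.
Tool frame: the origin (TCP) lies midway between the tips of the shut fingers; the grasp point (between the pads) lies 19 mm behind it; z points along the fingers, y is the line along which they close (so a half turn about z gives the same grasp; the last joint's range is limited). The gripper opens to 85 mm and grips with 20 to 120 N. Pads are 22 mm wide; open, the fingers measure 114 mm over their backs; the gripper's body (76 mm by 85 mm) begins 54 mm behind the grasp point. The pads swing forward as they close: fully open they stand 13 mm farther back than shut.
Start: joints at [1.098, 0.468, -0.012, 1.603, 0.006, 1.071, -0.056], TCP at [270.809, -590.907, 231.29] pointing down, gripper open.
Joint ranges: [-2.53, 2.53], [-0.31, 2.02], [-1.57, 1.55], [0.28, 2.44], [-1.29, 4.43], [0.15, 1.84], [-2.92, 2.92]. Speed limits (rad/s): [2.57, 2.57, 3.14, 3.14, 3.14, 3.14, 3.14].

## Interface

Orientations are given as a 3x3 rotation matrix whose columns are the frame's x, y, z axes.
In Python, from workcell import get_obs, grab_frame, hand_in gives the robot as it stands.
- The arm moves only by the shell command python3 -m inch 'ROWS' [FORCE]. ROWS is JSON, a list of rows, each an object of numbers: "gripper": the closure in counts, from 0 (fully open) to 255 (shut); "x", "y", "z": the shift along the tool's x, y, z in units of 50 mm (1.0 is 50 mm); "turn": the turn about the tool's z in units of 8 degrees (1.0 is 8 degrees). A call has 1 to 10 rows; each row is the pose to reach, as a shift and turn from the pose commanded when the call began, along the tool's axes at that moment; what a row does not reach only later rows make up. A row lasts 1/8 s, in which the tool goes at most 62.5 mm and 10.7 degrees, less where a joint would pass 70% of its speed; a pose out of reach is approached as far as the arm can. A call with a gripper value outside its range is refused whole. The fingers move at their own pace and stop on an object; FORCE is the grip in N (left out, the last holds). Time passes only in rows, so rows that repeat a pose let the fingers close. It gives the time, the measured TCP pose, the force, the opening and the grip force at its end, in the units of the state.
- get_obs(): the state, without advancing time (a new reading comes with each control period).
- grab_frame(name): name is "scene" or "side" or "wrist"; returns a dict with "image" (400x640x3 uint8, blue, green, red), "fovy" (degrees; the focal length in pixels is half the picture's height over the tangent of half this angle, whatever the lens; pixels are square), "cx", "cy" (the principal point, pixels), "origin" and "attitude" of the camera in the world; the wrist camera has in their place "mount" (4x4, takes a point from camera to tool coordinates, whose origin is the TCP and whose axes are the flange's). Camera axes: x right, y down, z forward; pixel columns grow to the right and rows downward; lengths in mm; the calibration is good to about 2 mm. A picture is of the moment at which its call begins: read the wrist's pose just before it. There is no depth.
- hand_in(): hands the job in; it is judged then, once.
The state is a dict: "time_s": time; "joint_positions": joint angles; "joint_vel": joint speeds; "effort": joint torques, N m; "tcp_pos": TCP position; "tcp_rot": TCP orientation; "force": force on the tool from outside, world axes, zero at the start; "moment": the same for the moment, N m; "grip_width": finger opening in mm; "grip_force": force on a finger pad.
Only numpy, scipy, OpenCV 4.12 (cv2) and the standard library are available. Lean on these libraries where they do the work, as an engineer would, in place of code of your own. Each camera call takes 0.05 s, during which the arm holds its last target. There are 200 camera calls.

## Working session

There is one attempt and no reset: what is moved stays moved. The work goes in short steps, Python scripts to look and compute and a shell command to move; the robot and the scene stay as the last step left them, time stands still between calls to the robot, and variables do not carry over. Pictures are saved under pics/ and viewed, at most 10 in all, crops included, and the job is handed in when it is done.

```bash
ls; mkdir -p pics; python3 - <<'E'
from workcell import *
import cv2,numpy as np
o=get_obs();print(o['tcp_pos'],o['tcp_rot'],o['force'],o['grip_width'])
for n in("scene","side"):
    f=grab_frame(n);cv2.imwrite(f"pics/{n}0.png",f["image"]);print(n,f["fovy"],f["cx"],f["cy"],f["origin"],f["attitude"])
    np.savez(f"{n}0.npz",**f)
E
```

```text
pics
[ 270.55610149 -590.39630139  230.31290015] [[ 9.09077281e-01  4.16626688e-01 -8.36473314e-04]
 [ 4.16627516e-01 -9.09075888e-01  1.59460390e-03]
 [-9.60631784e-05 -1.79811598e-03 -9.99998379e-01]] [ 0.50753286 -0.34471459  1.03385963] 85.58505921799232
scene 53.51192629534003 315.9420124633876 206.69391313541345 [1059.11593193 -421.83745158  741.15627203] [[ 0.59859497  0.56821946 -0.56463326]
 [ 0.80081226 -0.40724317  0.43915   ]
 [ 0.01959054 -0.71503822 -0.69881082]]
side 50.641805641588796 318.69526203192595 199.75890913761532 [413.27712979 786.52859643 771.90478614] [[-0.99077135 -0.08664335  0.1042356 ]
 [-0.13552653  0.64553618 -0.75160868]
 [-0.00216596 -0.75879903 -0.65132122]]
```

View pics/scene0.png

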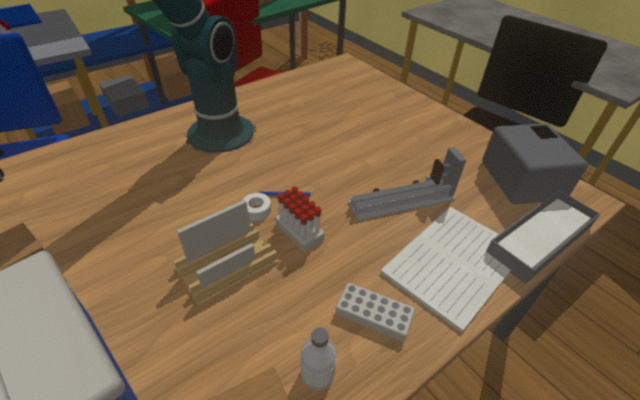

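View pics/side0.png

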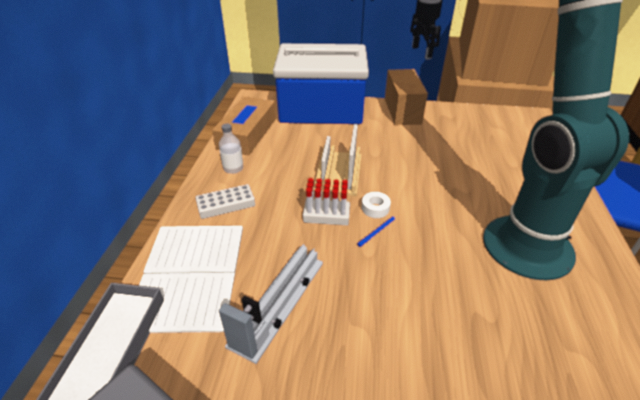

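The scene view shows the tall screen with its top edge from about (180,240) to (248,204). The short screen is in front of it, the tubes are near (300,215), and the foot runs from (350,210) to the post at (453,170). The side view shows the foot slot running from about (310,255) to (250,345). I'll compute rough positions from these.

```bash
cat > h.py <<'E'
import numpy as np,cv2
def ray(f,uv,wrist=None):
    F=f["image"].shape[0]/2/np.tan(np.radians(float(f["fovy"]))/2)
    d=np.array([(uv[0]-f["cx"])/F,(uv[1]-f["cy"])/F,1.])
    if wrist is not None:
        p,R=wrist; M=np.array(f["mount"]); return p+R@M[:3,3],R@M[:3,:3]@d
    return np.array(f["origin"]),np.array(f["attitude"])@d
def onz(f,uv,z,wrist=None):
    o,d=ray(f,uv,wrist); return o+d*(z-o[2])/d[2]
E
python3 - <<'E'
from h import *
s=dict(np.load("scene0.npz"));d=dict(np.load("side0.npz"))
np.set_printoptions(precision=1,suppress=True)
for n,f,uv,z in[("tallL",s,(180,240),130),("tallR",s,(248,204),130),("tall a",d,(355,126),130),("tall b",d,(350,190),35),
 ("foot open top",s,(351,203),44),("slot post",s,(447,185),44),("post top",s,(455,152),135),
 ("side foot open",d,(312,250),44),("post top l",d,(222,303),135),("post top r",d,(256,318),135),("tube base",d,(327,222),0),("tube caps",s,(300,200),107),("tube rack base",s,(323,240),0)]:
    print(n,onz(f,uv,z))
c=s["image"][140:310,165:485];cv2.imwrite("pics/c1.png",cv2.resize(c,None,fx=2.5,fy=2.5,interpolation=cv2.INTER_CUBIC))
E
```

```text
tallL [ 482.7 -317.6  130. ]
tallR [ 471.  -154.7  130. ]
tall a [ 455.6 -296.6  130. ]
tall b [ 451.5 -116.1   35. ]
foot open top [537.   96.9  44. ]
slot post [634.4 353.   44. ]
post top [616.6 370.9 135. ]
side foot open [520.9 126.1  44. ]
post top l [649.2 357.7 135. ]
post top r [580.7 380.1 135. ]
tube base [502.8 -17.8  -0. ]
tube caps [507.3 -40.1 107. ]
tube rack base [564.4 -12.2  -0. ]
```

View pics/c1.png

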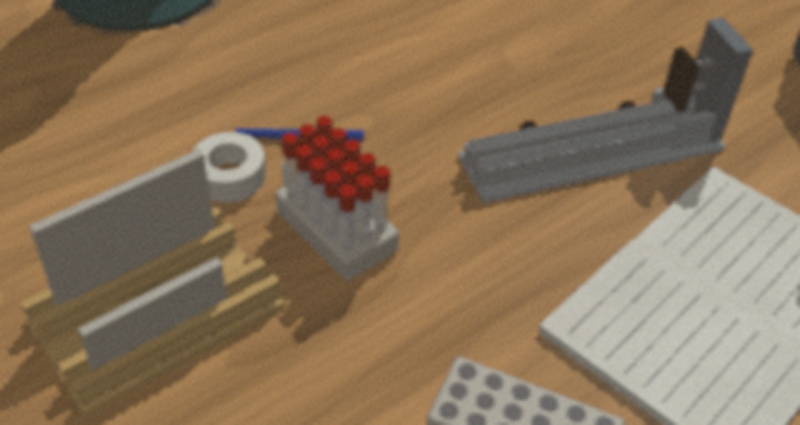

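```bash
python3 -m inch '[{"x":0,"y":0,"z":-1.4},{"x":0,"y":0,"z":-1.4},{"x":6.7,"y":-4.7,"z":-1.4,"turn":-8.7},{"x":6.7,"y":-4.7,"z":-1.4,"turn":-8.7},{"x":6.7,"y":-4.7,"z":-1.4,"turn":-8.7},{"x":6.7,"y":-4.7,"z":-1.4,"turn":-8.7},{"x":6.7,"y":-4.7,"z":-1.4,"turn":-8.7},{"x":6.7,"y":-4.7,"z":-1.4,"turn":-8.7},{"x":6.7,"y":-4.7,"z":-1.4,"turn":-8.7},{"x":6.7,"y":-4.7,"z":-1.4,"turn":-8.7}]'
python3 -m inch '[{"x":0},{"x":0},{"x":0},{"x":0}]'
python3 - <<'E'
from h import *;from workcell import *
o=get_obs();f=grab_frame("wrist");print(o['tcp_pos'],o['tcp_rot'],o['joint_positions'],f['mount'])
cv2.imwrite("pics/w1.png",f["image"]);np.savez("w1.npz",p=o['tcp_pos'],R=o['tcp_rot'],**f)
E
```

```text
[ 270.57731269 -590.44356377  230.44032863] [[ 9.09073530e-01  4.16635018e-01 -7.60822955e-04]
 [ 4.16635700e-01 -9.09072427e-01  1.41969717e-03]
 [-1.00147615e-04 -1.60759512e-03 -9.99998703e-01]] [ 1.09800668  0.46827593 -0.01161285  1.60353592  0.00598658  1.07142616
 -0.05628644] [[ 1.11454112e-04 -9.52778010e-01 -3.03667667e-01  7.87687115e+01]
 [ 9.99999976e-01  4.96929896e-05  2.11111451e-04 -5.10225677e-01]
 [-1.86052194e-04 -3.03667683e-01  9.52777993e-01 -1.42432076e+02]
 [ 0.00000000e+00  0.00000000e+00  0.00000000e+00  1.00000000e+00]]$[0]: bad value
$[0]: bad value
```

View pics/w1.png

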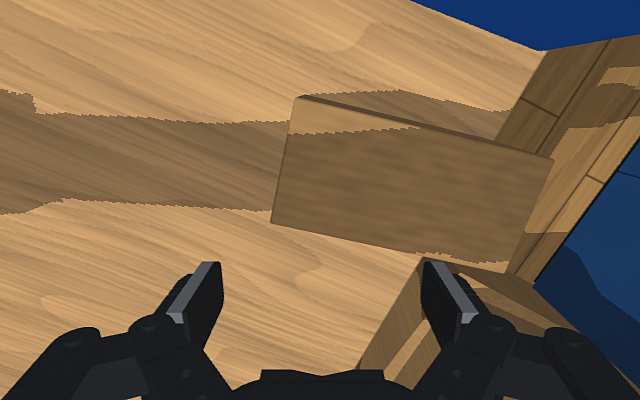

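The wrist view shows only table at the start pose, because the moves were refused. Each row needs all its keys.

```bash
python3 -m inch '[{"gripper":0,"x":0,"y":0,"z":-1.4,"turn":0},{"gripper":0,"x":0,"y":0,"z":-1.4,"turn":0},{"gripper":0,"x":6.7,"y":-4.7,"z":-1.4,"turn":-8.7},{"gripper":0,"x":6.7,"y":-4.7,"z":-1.4,"turn":-8.7},{"gripper":0,"x":6.7,"y":-4.7,"z":-1.4,"turn":-8.7},{"gripper":0,"x":6.7,"y":-4.7,"z":-1.4,"turn":-8.7},{"gripper":0,"x":6.7,"y":-4.7,"z":-1.4,"turn":-8.7},{"gripper":0,"x":6.7,"y":-4.7,"z":-1.4,"turn":-8.7},{"gripper":0,"x":6.7,"y":-4.7,"z":-1.4,"turn":-8.7},{"gripper":0,"x":6.7,"y":-4.7,"z":-1.4,"turn":-8.7}]'
python3 -m inch '[{"gripper":0,"x":0,"y":0,"z":0,"turn":0},{"gripper":0,"x":0,"y":0,"z":0,"turn":0},{"gripper":0,"x":0,"y":0,"z":0,"turn":0},{"gripper":0,"x":0,"y":0,"z":0,"turn":0}]'
python3 - <<'E'
from h import *;from workcell import *
o=get_obs();f=grab_frame("wrist");print(o['tcp_pos'],o['tcp_rot'],o['joint_positions'])
cv2.imwrite("pics/w2.png",f["image"]);np.savez("w2.npz",p=o['tcp_pos'],R=o['tcp_rot'],**f)
E
```

```text
time_s: 1.4
tcp_pos: [478.7, -234.4, 301.1]
tcp_rot: [[-0.08, 0.997, 0.0], [0.997, 0.08, 0.001], [0.001, 0.0, -1.0]]
force: [-0.7, -0.4, 0.3]
grip_width: 85.6
grip_force: 0.0
time_s: 1.9
tcp_pos: [477.2, -238.2, 301.3]
tcp_rot: [[-0.072, 0.997, -0.0], [0.997, 0.072, -0.0], [-0.0, -0.0, -1.0]]
force: [-0.3, -0.2, 0.3]
grip_width: 85.3
grip_force: 0.0
[ 477.20294975 -238.24945842  301.25364718] [[-7.24614686e-02  9.97371212e-01 -3.64841834e-05]
 [ 9.97371207e-01  7.24614642e-02 -1.10076666e-04]
 [-1.07143601e-04 -4.43645909e-05 -9.99999993e-01]] [ 0.74792674  0.23610118 -0.40770782  1.78629907  0.10238452  1.13990813
  0.37999914]
```

View pics/w2.png

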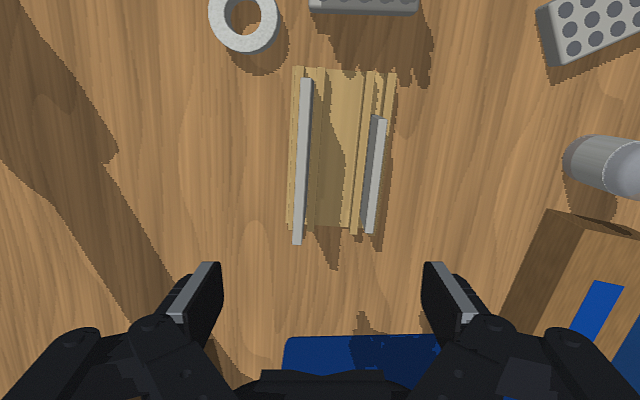

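The wrist view shows the tall screen's top from (306,78) to (297,245) and the short one from (381,118) to (370,233). I'll fit the top face at z=130.

```bash
python3 - <<'E'
from h import *
f=dict(np.load("w2.npz"));im=f["image"].astype(int);w=(f["p"],f["R"])
np.set_printoptions(precision=2,suppress=True)
sat=im.max(2)-im.min(2)
m=((sat<25)&(im.min(2)>140)).astype(np.uint8);m[255:]=0;m[:60]=0;m[:,:280]=0;m[:,400:]=0
n,l,st,c=cv2.connectedComponentsWithStats(m)
for i in range(1,n):
    if st[i,4]<150: continue
    ys,xs=np.nonzero(l==i);P=np.array([onz(f,(x,y),130,w)[:2] for x,y in zip(xs,ys)],np.float32)
    r=cv2.minAreaRect(P);vx,vy,x0,y0=cv2.fitLine(P,cv2.DIST_L2,0,.01,.01).ravel()
    print(st[i],r,"heading",np.degrees(np.arctan2(vy,vx)))
    print("rel to tcp in tool axes",f["R"].T@(np.array([*r[0],130])-f["p"]))
print(im[160,294:312].tolist())
E
```

```text
[ 292   78   19  167 1622] ((457.4004821777344, -230.5146026611328), (158.19700622558594, 8.982366561889648), 89.95066833496094) heading 89.93987
rel to tcp in tool axes [  9.17 -19.18 171.25]
[365 119  22 114 941] ((528.2245483398438, -236.23341369628906), (110.3841323852539, 7.736888408660889), 89.91364288330078) heading 89.90712
rel to tcp in tool axes [ -1.67  51.04 171.25]
[[100, 148, 174], [91, 145, 175], [150, 160, 166], [167, 170, 168], [165, 170, 170], [163, 169, 169], [162, 168, 168], [163, 169, 169], [160, 167, 167], [163, 169, 168], [166, 171, 171], [155, 159, 160], [110, 113, 114], [75, 76, 76], [72, 72, 71], [74, 87, 95], [66, 92, 107], [67, 100, 116]]
```

```bash
python3 -m inch '[{"gripper":0,"x":0.18,"y":-0.38,"z":1,"turn":0.53},{"gripper":0,"x":0.18,"y":-0.38,"z":2,"turn":0.53},{"gripper":0,"x":0.18,"y":-0.38,"z":3,"turn":0.53},{"gripper":0,"x":0.18,"y":-0.38,"z":3.6,"turn":0.53},{"gripper":0,"x":0.18,"y":-0.38,"z":3.9,"turn":0.53},{"gripper":0,"x":0.18,"y":-0.38,"z":4.2,"turn":0.53},{"gripper":0,"x":0.18,"y":-0.38,"z":4.2,"turn":0.53},{"gripper":0,"x":0.18,"y":-0.38,"z":4.2,"turn":0.53}]'
python3 -m inch '[{"gripper":255,"x":0,"y":0,"z":0,"turn":0},{"gripper":255,"x":0,"y":0,"z":0,"turn":0},{"gripper":255,"x":0,"y":0,"z":0,"turn":0},{"gripper":255,"x":0,"y":0,"z":0,"turn":0},{"gripper":255,"x":0,"y":0,"z":0,"turn":0},{"gripper":255,"x":0,"y":0,"z":0,"turn":0},{"gripper":255,"x":0,"y":0,"z":0,"turn":0},{"gripper":255,"x":0,"y":0,"z":0,"turn":0},{"gripper":255,"x":0,"y":0,"z":0,"turn":0},{"gripper":255,"x":0,"y":0,"z":0,"turn":0}]' 60
```

```text
time_s: 2.95
tcp_pos: [458.5, -230.4, 92.1]
tcp_rot: [[0.0, 1.0, 0.001], [1.0, -0.0, -0.001], [-0.001, 0.001, -1.0]]
force: [1.1, 0.8, 0.7]
grip_width: 85.4
grip_force: 0.0
time_s: 4.2
tcp_pos: [457.8, -230.2, 91.4]
tcp_rot: [[0.0, 1.0, -0.0], [1.0, -0.0, -0.0], [-0.0, -0.0, -1.0]]
force: [-2.4, 0.2, 6.3]
grip_width: 9.2
grip_force: 59.5
```

```bash
python3 -m inch '[{"gripper":255,"x":0,"y":0,"z":-0.3,"turn":0},{"gripper":255,"x":0,"y":0,"z":-0.8,"turn":0},{"gripper":255,"x":0,"y":0,"z":-1.6,"turn":0},{"gripper":255,"x":0,"y":0,"z":-2.4,"turn":0},{"gripper":255,"x":0,"y":0,"z":-3.2,"turn":0},{"gripper":255,"x":0,"y":0,"z":-3.8,"turn":0},{"gripper":255,"x":0,"y":0,"z":-4,"turn":0},{"gripper":255,"x":0,"y":0,"z":-4,"turn":0}]'
python3 -m inch '[{"gripper":255,"x":0.6,"y":0.1,"z":0,"turn":0},{"gripper":255,"x":1.6,"y":0.2,"z":0,"turn":0.3},{"gripper":255,"x":2.8,"y":0.3,"z":0,"turn":0.6},{"gripper":255,"x":4,"y":0.5,"z":0,"turn":1},{"gripper":255,"x":5.2,"y":0.6,"z":0,"turn":1.3},{"gripper":255,"x":6.4,"y":0.8,"z":0,"turn":1.6},{"gripper":255,"x":7.6,"y":0.9,"z":0,"turn":1.9},{"gripper":255,"x":8.5,"y":1,"z":0,"turn":2.2},{"gripper":255,"x":9,"y":1.1,"z":0,"turn":2.3},{"gripper":255,"x":9,"y":1.1,"z":0,"turn":2.3}]'
python3 -m inch '[{"gripper":255,"x":0,"y":0,"z":0,"turn":0},{"gripper":255,"x":0,"y":0,"z":0,"turn":0},{"gripper":255,"x":0,"y":0,"z":0,"turn":0}]'
python3 - <<'E'
from h import *;from workcell import *
o=get_obs();f=grab_frame("wrist");print(o['tcp_pos'],o['tcp_rot'],o['force'],o['moment'])
cv2.imwrite("pics/w3.png",f["image"]);np.savez("w3.npz",p=o['tcp_pos'],R=o['tcp_rot'],**f)
E
```

```text
time_s: 5.2
tcp_pos: [457.7, -230.0, 291.2]
tcp_rot: [[0.0, 1.0, 0.0], [1.0, -0.0, -0.0], [-0.0, 0.0, -1.0]]
force: [0.1, -0.6, -2.9]
grip_width: 9.1
grip_force: 58.7
time_s: 6.45
tcp_pos: [511.6, 222.1, 289.2]
tcp_rot: [[0.312, 0.95, -0.004], [0.95, -0.312, 0.001], [-0.001, -0.004, -1.0]]
force: [-0.2, -1.3, -3.0]
grip_width: 9.2
grip_force: 58.7
time_s: 6.82
tcp_pos: [513.1, 218.8, 291.2]
tcp_rot: [[0.317, 0.948, -0.0], [0.948, -0.317, -0.001], [-0.0, 0.0, -1.0]]
force: [0.4, -0.2, -3.2]
grip_width: 8.8
grip_force: 58.7
[513.12446959 218.77720196 291.18659128] [[ 3.17486339e-01  9.48262845e-01 -1.99731934e-05]
 [ 9.48262718e-01 -3.17486308e-01 -5.11519027e-04]
 [-4.91395704e-04  1.43460469e-04 -9.99999869e-01]] [ 0.37081983 -0.15819617 -3.24501685] [0.00366407 0.02618705 0.06114464]
```

View pics/w3.png

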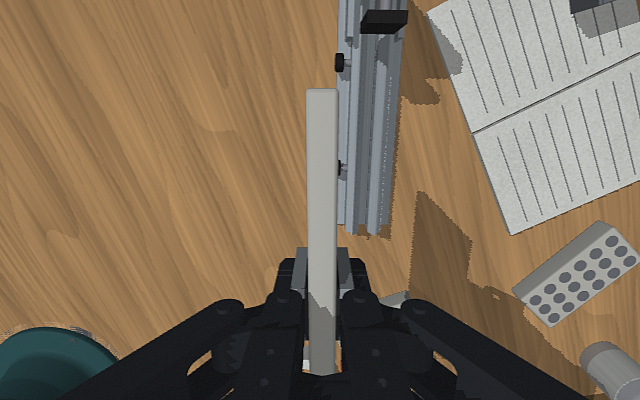

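The wrist view shows the screen held vertically, with its top end at v≈90 and u 306–338. The foot is to the right at u 337–408, its open end is at v≈235, and the pad's top is at (362–408, 10–34). I'll look closer at the slot.

```bash
python3 - <<'E'
from h import *
f=dict(np.load("w3.npz"));w=(f["p"],f["R"])
c=f["image"][0:245,330:415];cv2.imwrite("pics/c2.png",cv2.resize(c.transpose(1,0,2),None,fx=3.2,fy=6,interpolation=cv2.INTER_NEAREST))
g=cv2.cvtColor(f["image"],cv2.COLOR_BGR2GRAY)
for v in(50,120,200):print(v,g[v,335:412].tolist())
E
```

```text
50 [132, 133, 130, 142, 151, 150, 149, 149, 151, 151, 148, 146, 151, 150, 156, 125, 89, 141, 157, 153, 154, 154, 156, 147, 146, 115, 90, 83, 89, 93, 90, 88, 103, 107, 102, 102, 105, 106, 102, 107, 78, 63, 62, 83, 87, 86, 87, 87, 86, 88, 87, 84, 84, 87, 101, 106, 105, 104, 106, 103, 104, 102, 102, 102, 105, 106, 94, 91, 89, 87, 91, 93, 94, 92, 94, 91, 92]
120 [147, 130, 113, 107, 143, 153, 152, 150, 149, 148, 152, 155, 142, 102, 125, 150, 152, 150, 150, 151, 145, 144, 114, 90, 91, 91, 91, 88, 96, 103, 103, 101, 108, 103, 102, 103, 101, 95, 102, 134, 138, 140, 143, 140, 139, 142, 136, 130, 111, 102, 102, 101, 98, 100, 99, 100, 101, 102, 102, 102, 99, 79, 79, 78, 80, 127, 137, 135, 133, 132, 130, 131, 130, 128, 132, 138, 135]
200 [131, 110, 106, 143, 155, 153, 151, 151, 153, 136, 101, 127, 151, 153, 152, 152, 151, 153, 131, 90, 87, 94, 94, 93, 98, 106, 106, 105, 105, 103, 106, 83, 91, 96, 138, 147, 144, 143, 146, 147, 142, 140, 125, 112, 104, 102, 103, 114, 107, 103, 103, 101, 100, 101, 98, 92, 90, 90, 82, 119, 130, 132, 132, 130, 130, 124, 123, 124, 124, 125, 127, 126, 124, 123, 123, 122, 117]
```

View pics/c2.png

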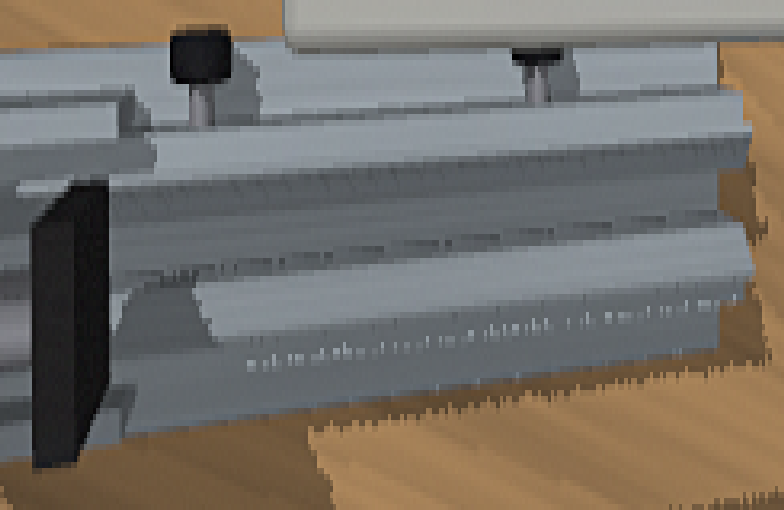

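The crop shows the left lip's inner slope dark (u≈354–361 at v=200) and the right lip's inner slope bright (369–376.5), with the slot between them. I'll cast B/D (the lip tops, z=44), C (the slope foot, z=34) and E (the base edge), and check them against the 28, 12 and 74 mm sizes.

```bash
python3 - <<'E'
from h import *
np.set_printoptions(precision=1,suppress=True)
f=dict(np.load("w3.npz"));w=(f["p"],f["R"]);R=f["R"];p=f["p"]
g=cv2.GaussianBlur(f["image"],(1,5),0).astype(float).mean(2)
def edge(v,a,b,sign):
    d=np.diff(g[v,a:b+1])*sign;i=int(d.argmax());j=np.arange(max(i-1,0),min(i+2,len(d)));wt=np.clip(d[j],0,None)
    return a+(wt*j).sum()/wt.sum()+.5
t=[]
for v in range(75,216,10):
    s=(200-v)/80
    B=edge(v,int(352+4*s-3),int(352+4*s+4),-1);C=edge(v,int(368+5*s-3),int(368+5*s+4),1)
    D=edge(v,int(377+6*s-3),int(377+6*s+4),-1)
    E=edge(v,int(393.5+6*s-4),int(393.5+6*s+4),1)
    t.append([v,B,C,D,E,onz(f,(B,v),44,w),onz(f,(C,v),34,w),onz(f,(D,v),44,w),onz(f,(E,v),0,w)])
lines={}
for k,n in((5,"B"),(6,"C"),(7,"D"),(8,"E")):
    P=np.array([r[k][:2] for r in t],np.float32);l=cv2.fitLine(P,cv2.DIST_HUBER,0,.01,.01).ravel()
    if l[1]<0:l[:2]*=-1
    lines[n]=l;res=(P-l[2:])@np.array([-l[1],l[0]]);print(n,"heading",np.degrees(np.arctan2(l[1],l[0])),"res",res.std())
h=np.mean([np.arctan2(lines[n][1],lines[n][0]) for n in"BCD"]);X=np.array([np.cos(h),np.sin(h)]);Y=np.array([-X[1],X[0]])
for n in lines:
    l=lines[n];print(n,"lateral",l[2:]@Y)
print("heading",np.degrees(h),"X",X,"Y",Y)
for n,uv,z in(("lip end B",(353,232),44),("lip end D",(376,235),44),("pad top near L",(362,34),115),("pad top near R",(403,33.5),115),("basecorner end",(391,224),10)):
    P=onz(f,uv,z,w)[:2];print(n,P,"along",P@X,"lat",P@Y)
print("tcp along/lat",p[:2]@X,p[:2]@Y)
# held screen top z=38 above tcp
top=[onz(f,uv,p[2]+39,w) for uv in((307,90),(337,90))]
print("screen top end in tool", [R.T@(q-p) for q in top])
E
```

```text
B heading 70.72927 res 0.09233999
C heading 70.64032 res 0.05826703
D heading 70.74713 res 0.13389802
E heading 70.783676 res 0.5674583
B lateral -451.01224
C lateral -470.8247
D lateral -479.54916
E lateral -508.09735
heading 70.70557 X [0.3 0.9] Y [-0.9  0.3]
lip end B [521.9 122. ] along 287.5759488193547 lat -452.29961246641886
lip end D [547.7 109.1] along 283.9351761778283 lat -480.8977289919823
pad top near L [585.  324.7] along 499.7318315340459 lat -444.85940056766697
pad top near R [618. 314.] along 500.6008546525255 lat -479.53180487451704
basecorner end [571.8 102. ] along 285.1568190299476 lat -505.9588399295085
tcp along/lat 376.03709404121156 -412.01493125433143
screen top end in tool [array([ 78.7,  -4. , -39. ]), array([ 78.7,   4.6, -39. ])]
```

```bash
python3 -m inch '[{"gripper":255,"x":0.1,"y":0.4,"z":0,"turn":0.1},{"gripper":255,"x":0.28,"y":0.8,"z":0.4,"turn":0.1},{"gripper":255,"x":0.28,"y":1.06,"z":1,"turn":0.1},{"gripper":255,"x":0.28,"y":1.06,"z":1.6,"turn":0.1},{"gripper":255,"x":0.28,"y":1.06,"z":2,"turn":0.1},{"gripper":255,"x":0.28,"y":1.06,"z":2.2,"turn":0.1},{"gripper":255,"x":0.28,"y":1.06,"z":2.2,"turn":0.1},{"gripper":255,"x":0.28,"y":1.06,"z":2.2,"turn":0.1},{"gripper":255,"x":0.28,"y":1.06,"z":2.2,"turn":0.1}]'
python3 - <<'E'
from h import *;from workcell import *
np.set_printoptions(precision=1,suppress=True)
f=dict(np.load("w3.npz"));w=(f["p"],f["R"]);a=np.radians(70.71);X=np.array([np.cos(a),np.sin(a)]);Y=np.array([-X[1],X[0]])
for uv,z in(((360,34.2),55),((394,34.2),55),((367.5,23.5),115),((408,23.5),115)):
    P=onz(f,uv,z,w)[:2];print(uv,P@X,P@Y)
o=get_obs();f=grab_frame("wrist");print(o['tcp_pos'],o['tcp_pos'][:2]@X,o['tcp_pos'][:2]@Y)
np.savez("w4.npz",p=o['tcp_pos'],R=o['tcp_rot'],**f)
cv2.imwrite("pics/w4.png",cv2.resize(f["image"][0:240,220:420],None,fx=2.5,fy=2.5,interpolation=cv2.INTER_NEAREST))
E
```

```text
time_s: 8.0
tcp_pos: [568.2, 216.7, 182.3]
tcp_rot: [[0.329, 0.944, 0.002], [0.944, -0.329, 0.0], [0.001, 0.002, -1.0]]
force: [-0.1, -0.0, -2.4]
grip_width: 9.5
grip_force: 58.6
(360, 34.2) 507.9049017476417 -449.2623477231676
(394, 34.2) 508.3796510137636 -483.467171887628
(367.5, 23.5) 507.7768916000699 -449.1172978087961
(408, 23.5) 508.24981444644965 -483.11180478837434
[568.2 216.7 182.3] 392.25043198475015 -464.69415129026413
```

View pics/w4.png

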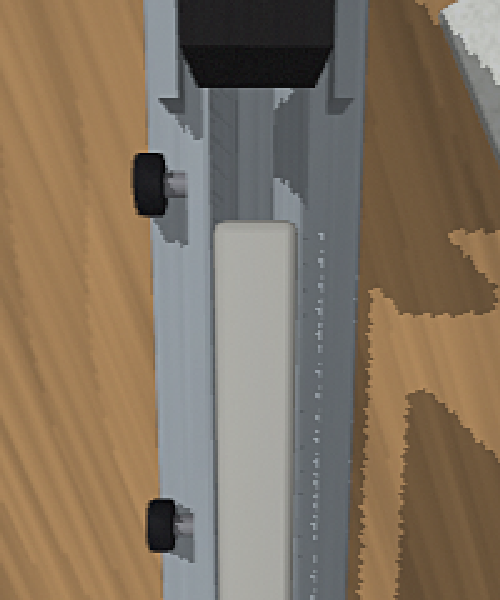

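The near view shows the screen (u≈305.6–338.4) centred over the slot, whose floor is at u≈315–330, with the pad face's lower edge at v≈34.8, u 300.8–347.2. I'll check the residual offset numerically.

```bash
python3 - <<'E'
from h import *
np.set_printoptions(precision=1,suppress=True)
f=dict(np.load("w4.npz"));p,R=f["p"],f["R"];w=(p,R);print("heading",np.degrees(np.arctan2(R[1,0],R[0,0])))
for n,uv,z in(("padL",(300.8,34.8),55),("padR",(347.2,34.8),55),("lipB",(303.6,70),44),("floorL",(315,70),10),("floorR",(329.6,70),10),("scrL",(305.8,92),p[2]+39),("scrR",(338.2,92),p[2]+39)):
    P=onz(f,uv,z,w);print(n,R.T@(P-p))
g=f["image"].mean(2)
for v in(55,70,82):print(v,g[v,298:352].astype(int).tolist())
E
```

```text
heading 70.78648789846004
padL [116.  -14.6 127.4]
padR [116.   18.6 127.5]
lipB [ 92.9 -13.5 138.4]
floorL [ 94.6  -5.4 172.4]
floorR [ 94.6   7.2 172.4]
scrL [ 78.1  -4.4 -38.9]
scrR [ 78.1   5.  -38.9]
55 [96, 98, 146, 151, 149, 117, 85, 83, 85, 90, 92, 94, 94, 92, 91, 94, 81, 100, 108, 108, 109, 107, 106, 104, 104, 105, 108, 108, 105, 105, 110, 87, 84, 88, 87, 89, 89, 88, 87, 88, 89, 87, 86, 89, 88, 101, 106, 107, 106, 107, 107, 107, 107, 105]
70 [157, 156, 158, 147, 145, 127, 90, 86, 94, 93, 92, 87, 93, 94, 91, 92, 87, 101, 108, 108, 109, 108, 106, 104, 104, 106, 108, 107, 107, 103, 108, 86, 80, 81, 82, 88, 87, 87, 87, 90, 89, 84, 86, 89, 88, 103, 107, 106, 107, 107, 106, 107, 104, 103]
82 [155, 155, 157, 150, 146, 137, 101, 88, 87, 90, 92, 93, 96, 94, 92, 93, 85, 101, 108, 109, 108, 106, 106, 104, 103, 107, 109, 107, 105, 103, 95, 123, 142, 139, 141, 145, 144, 141, 142, 144, 142, 142, 122, 111, 97, 102, 107, 105, 107, 107, 106, 106, 105, 104]
```

```bash
python3 -m inch '[{"gripper":255,"x":0,"y":0.016,"z":0.4,"turn":0},{"gripper":255,"x":0,"y":0.016,"z":0.8,"turn":0},{"gripper":255,"x":0,"y":0.016,"z":1.1,"turn":0},{"gripper":255,"x":0,"y":0.016,"z":1.2,"turn":0},{"gripper":255,"x":0,"y":0.016,"z":1.3,"turn":0},{"gripper":255,"x":0,"y":0.016,"z":1.4,"turn":0},{"gripper":255,"x":0,"y":0.016,"z":1.4,"turn":0},{"gripper":255,"x":0,"y":0.016,"z":1.4,"turn":0}]'
python3 -m inch '[{"gripper":255,"x":0,"y":0,"z":0.1,"turn":0},{"gripper":255,"x":0,"y":0,"z":0.2,"turn":0},{"gripper":255,"x":0,"y":0,"z":0.25,"turn":0},{"gripper":255,"x":0,"y":0,"z":0.25,"turn":0},{"gripper":255,"x":0,"y":0,"z":0.25,"turn":0}]'
```

```text
time_s: 9.05
tcp_pos: [568.7, 216.2, 111.6]
tcp_rot: [[0.329, 0.944, 0.001], [0.944, -0.329, 0.0], [0.0, 0.001, -1.0]]
force: [0.5, 0.7, -2.7]
grip_width: 9.6
grip_force: 58.7
time_s: 9.68
tcp_pos: [568.5, 216.2, 98.8]
tcp_rot: [[0.329, 0.944, 0.0], [0.944, -0.329, 0.0], [0.0, 0.0, -1.0]]
force: [0.2, -0.0, -2.7]
grip_width: 9.1
grip_force: 58.7
```

```bash
python3 -m inch '[{"gripper":255,"x":0,"y":0,"z":0.04,"turn":0},{"gripper":255,"x":0,"y":0,"z":0.08,"turn":0},{"gripper":255,"x":0,"y":0,"z":0.1,"turn":0},{"gripper":255,"x":0,"y":0,"z":0.12,"turn":0},{"gripper":255,"x":0,"y":0,"z":0.14,"turn":0},{"gripper":255,"x":0,"y":0,"z":0.14,"turn":0},{"gripper":255,"x":0,"y":0,"z":0.14,"turn":0}]'
```

```text
time_s: 10.55
tcp_pos: [568.5, 216.1, 91.8]
tcp_rot: [[0.329, 0.944, 0.0], [0.944, -0.329, 0.0], [0.0, 0.0, -1.0]]
force: [0.2, 0.8, -1.7]
grip_width: 9.5
grip_force: 58.7
```

```bash
python3 -m inch '[{"gripper":255,"x":0,"y":0,"z":0.01,"turn":0},{"gripper":255,"x":0,"y":0,"z":0.02,"turn":0},{"gripper":255,"x":0,"y":0,"z":0.02,"turn":0},{"gripper":255,"x":0,"y":0,"z":0.02,"turn":0}]'
```

```text
time_s: 11.05
tcp_pos: [568.6, 216.2, 91.5]
tcp_rot: [[0.329, 0.944, 0.001], [0.944, -0.329, -0.0], [-0.0, 0.001, -1.0]]
force: [-2.4, -1.2, 5.1]
grip_width: 9.6
grip_force: 59.8
```

```bash
python3 -m inch '[{"gripper":255,"x":0,"y":0,"z":-0.01,"turn":0},{"gripper":255,"x":0.08,"y":0,"z":-0.01,"turn":0},{"gripper":255,"x":0.18,"y":0,"z":-0.01,"turn":0},{"gripper":255,"x":0.28,"y":0,"z":-0.01,"turn":0},{"gripper":255,"x":0.38,"y":0,"z":-0.01,"turn":0},{"gripper":255,"x":0.48,"y":0,"z":-0.01,"turn":0},{"gripper":255,"x":0.56,"y":0,"z":-0.01,"turn":0},{"gripper":255,"x":0.56,"y":0,"z":-0.01,"turn":0},{"gripper":255,"x":0.56,"y":0,"z":-0.01,"turn":0}]'
python3 -m inch '[{"gripper":255,"x":0.04,"y":0,"z":0,"turn":0},{"gripper":255,"x":0.08,"y":0,"z":0,"turn":0},{"gripper":255,"x":0.08,"y":0,"z":0,"turn":0},{"gripper":255,"x":0.08,"y":0,"z":0,"turn":0}]'
python3 -m inch '[{"gripper":255,"x":0.04,"y":0,"z":0,"turn":0},{"gripper":255,"x":0.08,"y":0,"z":0,"turn":0},{"gripper":255,"x":0.08,"y":0,"z":0,"turn":0},{"gripper":255,"x":0.08,"y":0,"z":0,"turn":0}]'
```

```text
time_s: 12.18
tcp_pos: [577.9, 241.0, 91.6]
tcp_rot: [[0.33, 0.944, -0.0], [0.944, -0.33, -0.003], [-0.002, 0.001, -1.0]]
force: [-1.9, -5.0, 6.5]
grip_width: 9.5
grip_force: 60.1
time_s: 12.68
tcp_pos: [578.9, 243.4, 91.8]
tcp_rot: [[0.331, 0.944, -0.001], [0.944, -0.331, -0.005], [-0.005, 0.0, -1.0]]
force: [-5.6, -8.3, 10.4]
grip_width: 9.5
grip_force: 60.7
time_s: 13.18
tcp_pos: [580.2, 247.3, 91.8]
tcp_rot: [[0.331, 0.944, -0.001], [0.944, -0.331, -0.005], [-0.005, 0.0, -1.0]]
force: [-4.6, -9.2, 10.3]
grip_width: 9.1
grip_force: 60.6
```

```bash
python3 -m inch '[{"gripper":255,"x":0,"y":0,"z":-0.01,"turn":0},{"gripper":255,"x":0,"y":0,"z":-0.02,"turn":0},{"gripper":255,"x":0,"y":0,"z":-0.02,"turn":0},{"gripper":255,"x":0,"y":0,"z":-0.02,"turn":0}]'
python3 - <<'E'
from h import *;from workcell import *
o=get_obs();f=grab_frame("wrist");R=o['tcp_rot'];print(o['tcp_pos'],R.T@o['force'],o['moment'])
np.savez("w5.npz",p=o['tcp_pos'],R=o['tcp_rot'],**f)
cv2.imwrite("pics/w5.png",cv2.resize(f["image"][0:150,250:400],None,fx=4,fy=4,interpolation=cv2.INTER_NEAREST))
E
```

```text
time_s: 13.68
tcp_pos: [580.1, 250.4, 91.9]
tcp_rot: [[0.329, 0.944, -0.0], [0.944, -0.329, 0.0], [0.0, -0.0, -1.0]]
force: [-0.6, 0.5, -2.5]
grip_width: 9.3
grip_force: 58.8
[580.09854261 250.43665703  91.88878966] [ 0.29936476 -0.75210399  2.53452935] [ 0.02462134 -0.03278015  0.00596707]
```

View pics/w5.png

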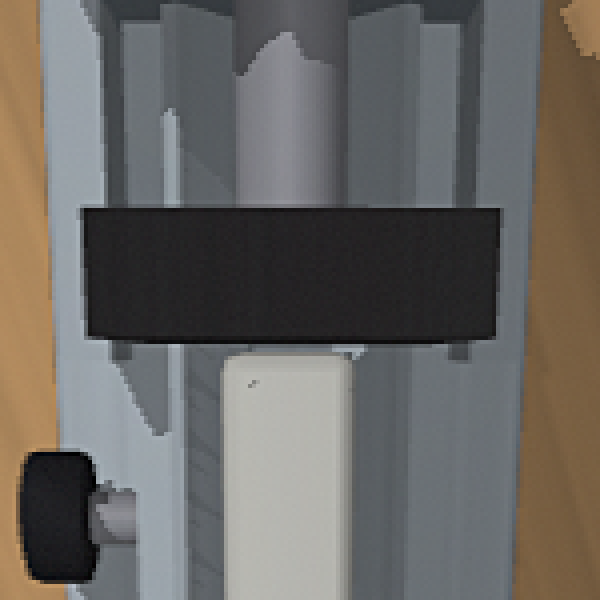

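The view shows a small gap, about 1–2 mm, between the screen end (v≈88) and the pad (v≈85). The wrist force is back to free, so what I felt before was floor friction. I'll press in small steps.

```bash
python3 -m inch '[{"gripper":255,"x":0.03,"y":0,"z":0,"turn":0},{"gripper":255,"x":0.06,"y":0,"z":0,"turn":0},{"gripper":255,"x":0.08,"y":0,"z":0,"turn":0},{"gripper":255,"x":0.1,"y":0,"z":0,"turn":0},{"gripper":255,"x":0.1,"y":0,"z":0,"turn":0},{"gripper":255,"x":0.1,"y":0,"z":0,"turn":0}]'
python3 -c "
from workcell import *
o=get_obs();print(o['tcp_rot'].T@o['force'],o['moment'])"
python3 -m inch '[{"gripper":255,"x":0.02,"y":0,"z":0,"turn":0},{"gripper":255,"x":0.04,"y":0,"z":0,"turn":0},{"gripper":255,"x":0.06,"y":0,"z":0,"turn":0},{"gripper":255,"x":0.06,"y":0,"z":0,"turn":0},{"gripper":255,"x":0.06,"y":0,"z":0,"turn":0}]'
python3 -c "
from workcell import *
o=get_obs();print(o['tcp_rot'].T@o['force'],o['moment'])"
```

```text
time_s: 14.48
tcp_pos: [581.8, 254.4, 92.1]
tcp_rot: [[0.329, 0.944, -0.0], [0.944, -0.329, -0.001], [-0.001, -0.0, -1.0]]
force: [-0.8, -2.1, -1.8]
grip_width: 9.4
grip_force: 58.8
[-2.28928063 -0.04530714  1.78573405] [-0.56786896  0.35887834  0.00150709]
time_s: 15.1
tcp_pos: [582.7, 256.9, 92.1]
tcp_rot: [[0.329, 0.944, -0.001], [0.944, -0.329, -0.001], [-0.002, -0.0, -1.0]]
force: [-2.2, -4.7, -0.3]
grip_width: 9.3
grip_force: 59.0
[-5.11664582 -0.52148917  0.35619171] [-0.9469479   0.56937756  0.05020152]
```

```bash
python3 -m inch '[{"gripper":255,"x":0.02,"y":0,"z":0,"turn":0},{"gripper":255,"x":0.04,"y":0,"z":0,"turn":0},{"gripper":255,"x":0.06,"y":0,"z":0,"turn":0},{"gripper":255,"x":0.08,"y":0,"z":0,"turn":0},{"gripper":255,"x":0.1,"y":0,"z":0,"turn":0},{"gripper":255,"x":0.1,"y":0,"z":0,"turn":0},{"gripper":255,"x":0.1,"y":0,"z":0,"turn":0},{"gripper":255,"x":0.1,"y":0,"z":0,"turn":0}]'
python3 - <<'E'
from h import *;from workcell import *
o=get_obs();f=grab_frame("wrist");print(o['tcp_rot'].T@o['force'],o['moment'])
a=np.radians(70.75);print(o['tcp_pos']@[np.cos(a),np.sin(a),0])
cv2.imwrite("pics/w6.png",cv2.resize(f["image"][0:150,250:400],None,fx=4,fy=4,interpolation=cv2.INTER_NEAREST))
E
```

```text
time_s: 16.1
tcp_pos: [583.9, 260.3, 92.2]
tcp_rot: [[0.33, 0.944, -0.002], [0.944, -0.33, -0.004], [-0.004, -0.001, -1.0]]
force: [-4.2, -9.0, 3.2]
grip_width: 9.2
grip_force: 59.5
[-9.85151887 -1.00900634 -3.11636044] [-1.48104161  0.978699    0.126785  ]
438.2892432954772
```

View pics/w6.png

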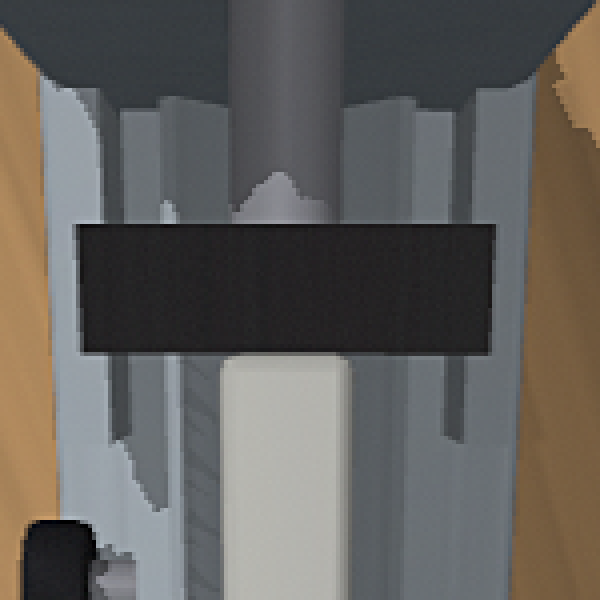

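The pad is being pressed: its face has moved relative to the foot marks and the end of the screen meets it with no gap. About 2 N of the 9.9 N is floor friction, so I'll ease z slightly and advance a little.

```bash
python3 -m inch '[{"gripper":255,"x":0,"y":0,"z":-0.01,"turn":0},{"gripper":255,"x":0.01,"y":0,"z":-0.01,"turn":0},{"gripper":255,"x":0.03,"y":0,"z":-0.01,"turn":0},{"gripper":255,"x":0.03,"y":0,"z":-0.01,"turn":0},{"gripper":255,"x":0.03,"y":0,"z":-0.01,"turn":0},{"gripper":255,"x":0.03,"y":0,"z":-0.01,"turn":0},{"gripper":255,"x":0.03,"y":0,"z":-0.01,"turn":0}]'
python3 - <<'E'
from h import *;from workcell import *
o=get_obs();print(o['tcp_rot'].T@o['force'],o['moment'],o['tcp_rot'])
a=np.radians(70.75);print(o['tcp_pos']@[np.cos(a),np.sin(a),0])
E
```

```text
time_s: 17.02
tcp_pos: [584.2, 261.1, 92.3]
tcp_rot: [[0.33, 0.944, -0.003], [0.944, -0.33, -0.005], [-0.005, -0.001, -1.0]]
force: [-5.4, -8.8, 2.1]
grip_width: 9.5
grip_force: 59.3
[-10.0963728   -2.16101939  -2.0298574 ] [-1.65101155  0.98702253  0.19165698] [[ 0.33004795  0.94395977 -0.00288078]
 [ 0.94394863 -0.33005849 -0.00473026]
 [-0.005416   -0.00115809 -0.99998466]]
439.11581176535765
```

```bash
python3 -c "
from workcell import *
print(hand_in())"
```

```text
the job is handed in; nothing more can be done
None
```

I handed the job in at about 17 s with the taller screen standing upright in the foot's slot, held at 59 N grip and pressing the pad with an estimated 9–10 N; no verdict came back, and I did not look at the shorter screen or tube rack again afterwards.

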